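Hang the long filling spout in the tall drip stand

TASK

Two steel filling spouts stand in the white block on the bottling bench. Take the long one out and lower it, tube first, through the ring of the tall drip stand until its disc rests on the ring, so that it hangs upright to drain; let go of it there, but do not drop it from above. Leave the short spout standing in its block.

Things in the scene. Friction and masses are not known exactly. Their poses are not given: they have to be found in the camera images.
- long_spout: Long filling spout, upright in the block, may lean 4 deg; 110-210 g. From below: steel tube 12 mm thick, 90 mm long; flat steel disc 60 mm across, 6 mm thick; round black rubber grip 24 mm thick, 50 mm tall, to hold it by. Origin: centre of the disc's underside, at the start 100 mm above the table; z up along the grip: tube tip at z = -90 mm, grip top at +56 mm.
- short_spout: Short filling spout: same disc, grip and origin, but a 50 mm tube; disc 60 mm above the table. Both spouts, and a thin plain rod with a ball end (147 mm high, not used), stand in a row in a fixed white plastic block 250 x 75 x 40 mm: one in each of three sockets, 80 mm apart along its length, 30 mm deep, in any order.
- tall_stand_eye (a point): Centre of the tall drip stand's level ring, at its upper face, 120 mm above the table; z up. Hole 34 mm, outside 52 mm, 8 mm thick. A post 45 mm from the centre, on the side away from the robot and no higher than the ring, carries it; round base plate 120 mm across, 8 mm thick. All steel, fixed. Nothing stands above the ring.
- low_stand_eye (a point): Centre of the low drip stand's ring, at its upper face, only 70 mm above the table; else like the tall stand, and fixed. Too low for the long spout; it stays empty. The two stands may have changed places.
Not all that is in view belongs to the job. Leave any yellow look-alike of the long_spout alone.

How it is judged:
By the outcome, as a careful person would: the job done as asked, in the order asked, and still so for the second after the job is handed in, with the robot touching nothing.
It also fails if it takes over 45 s, if anything falls off the work surface, if the arm or the gripper's body presses on something with over 40 N, if the wrist force passes 120 N, or if a joint passes its speed limit or range.

ROBOT

A 6-joint arm with a two-finger parallel gripper is mounted at the origin on the work surface. World frame = base frame: x ahead of the robot, y to its left, z up, the work surface at z = 0. Lengths are in m, angles in rad, forces in N, time in s.
With the tool pointing down it reaches from about 0.35 to 0.925 m from the base axis. Payload 6.4 kg.
Tool frame: the origin (TCP) lies on the centre line of the jaws, within the pads' length; the fingertips stand 25 mm ahead of it and the grasp point (between the pads) lies 6 mm ahead of it (robot.nose_length is the distance from the TCP to the fingertips, in m); z points along the fingers, y is the direction in which the jaws open and shut (so a half turn about z gives the same grasp; the last joint's range is limited). The gripper opens to 94 mm and grips with 3 to 60 N. Pads are 16 mm wide; open, the fingers measure 119 mm over their backs; the gripper's body (75 mm by 177 mm) begins 78 mm behind the grasp point.
Start: joints at [-1.483, 0.245, 1.558, -0, 1.339, -0.174], TCP at [0.168, -0.628, 0.23] pointing down, gripper open.
Joint ranges: [-3.13, 3.13], [-1.02, 2.26], [0.13, 2.54], [-0.95, 4.09], [0.21, 2.88], [-2.74, 2.74]. Speed limits (rad/s): [2.57, 2.57, 3.14, 3.14, 3.14, 3.14].

INTERFACE

Orientations are given as a 3x3 rotation matrix whose columns are the frame's x, y, z axes.
In Python, from workcell import robot gives the robot as it stands.
- The arm moves only by the shell command python3 -m creep 'ROWS'. ROWS is JSON, a list of rows, each a list of 3 entries, a list of its own where there are three numbers: the shift along the world's x, y, z in cm, then the turn, a rotation vector about the world's x, y, z in rad, then the finger opening in cm, from 0 to 9.4. A call has 1 to 8 rows; each row is the pose to reach, as a shift and turn from the pose commanded when the call began; what a row does not reach only later rows make up. A row lasts 1/12 s, in which the tool goes at most 41.7 mm and 7.16 degrees, less where a joint would pass 70% of its speed; a pose out of reach is approached as far as the arm can. A call with a gripper value outside its range is refused whole. The fingers move at their own pace and stop on an object; the grip force is fixed at half the most. Time passes only in rows, so rows that repeat a pose let the fingers close. It gives the time, the measured TCP pose, the force and the opening at its end, in the units of the state.
- robot.get_state(): the state, without advancing time (a new reading comes with each control period).
- robot.capture(name): name is "scene" or "top" or "wrist"; returns the picture (384x512x3 uint8, red, green, blue); there is no depth.
- robot.get_calibration(name): a dict with "camera_matrix" (3x3 intrinsics, pixels), "rvec" (rotation vector, rad) and "tvec" (3), from world to camera coordinates, as OpenCV has them. Camera axes: x right, y down, z forward; pixel columns grow to the right and rows downward; lengths in m; the calibration is good to about 2 mm. A picture is of the moment at which its call begins: read the wrist's pose just before it. get_calibration takes no time and is no camera call; for the wrist camera it gives the pose at the moment of the call.
- robot.close_job(): hands the job in, once; it reports no verdict.
Trained networks look in the newest picture that a camera, given by its name, has taken for a name from the list of things; names that differ only in an ending like _2 or _b are one class to them, and where a whole thing is asked for, a point or a joint stands for the part that bears it (a point fixed in the world has none). Each returns a list of dicts, best first, with "conf" (0 to 1); they miss things now and then, are a little off and sometimes report something else, mostly with a low value. They report only what shows in the picture. A call takes as long as a camera call. They do not tell look-alikes from the thing itself.
- robot.spot_in(camera, target): "rect" ([left, top, right, bottom] in pixels, round what is visible of it).
- robot.cut_out(camera, target): "region" (384x512 bool, what is visible of it) and "rect" ([left, top, right, bottom] in pixels, round what is visible of it).
- robot.landmark_of(camera, target): "xy" ([column, row] in pixels: a listed point, or the origin of a listed thing).
The state is a dict: "time": time; "qpos": joint angles; "qvel": joint speeds; "joint_torque": joint torques, N m; "ee_pos": TCP position; "tcp_rot": TCP orientation; "ft_force": force on the tool from outside, world axes, zero at the start; "wrist_torque": the same for the moment, N m; "gripper_width": opening from 0.0 (shut) to 1.0 (fully open).
Only numpy, scipy, OpenCV 4.12 (cv2) and the standard library are available. Lean on these libraries where they do the work, as an engineer would, in place of code of your own. Each camera call takes 0.05 s, during which the arm holds its last target. There are 200 camera calls.

## Working session

There is one attempt and no reset: what is moved stays moved. The work goes in short steps, Python scripts to look and compute and a shell command to move; the robot and the scene stay as the last step left them, time stands still between calls to the robot, and variables do not carry over. Pictures are saved under pics/ and viewed, about 8 in all and at most 12, crops included, and the job is handed in when it is done.

```bash
mkdir -p pics; ls; cat > h.py <<'E'
import numpy as np, cv2
from workcell import robot
def cal(n):
    c=robot.get_calibration(n); R=cv2.Rodrigues(np.array(c["rvec"],float))[0]
    return np.array(c["camera_matrix"],float),R,np.array(c["tvec"],float).ravel()
def atz(n,px,z,c=None):
    K,R,t=c or cal(n); d=R.T@np.linalg.inv(K)@np.array([px[0],px[1],1.]); o=-R.T@t
    return o+d*(z-o[2])/d[2]
def proj(n,p,c=None):
    K,R,t=c or cal(n); q=K@(R@np.array(p,float)+t); return q[:2]/q[2]
def tri(obs):
    A=[];b=[]
    for n,px in obs:
        K,R,t=cal(n); d=R.T@np.linalg.inv(K)@np.array([px[0],px[1],1.]); d/=np.linalg.norm(d); o=-R.T@t
        P=np.eye(3)-np.outer(d,d); A.append(P); b.append(P@o)
    return np.linalg.lstsq(np.vstack(A),np.hstack(b),rcond=None)[0]
def snap(n): 
    im=robot.capture(n); return im
def save(im,f,s=1): cv2.imwrite("pics/"+f,cv2.resize(im[...,::-1],None,fx=s,fy=s,interpolation=cv2.INTER_CUBIC))
E
python3 - <<'E'
from h import *
ims=[]
for n in("scene","top"):
    im=snap(n); ims.append(im); save(im,n+"0.png",1.5)
    for t,z in(("long_spout",.1),("short_spout",.06),("tall_stand_eye",.12),("low_stand_eye",.07)):
        for d in robot.landmark_of(n,t)[:3]: print(n,t,round(d["conf"],2),np.round(d["xy"],1),np.round(atz(n,d["xy"],z),3))
print(robot.get_state()["time"])
E
```

```text
pics
scene long_spout 0.8 [166.8 163. ] [ 0.549 -0.283  0.1  ]
scene long_spout 0.69 [225.5 155.2] [ 0.425 -0.167  0.1  ]
scene short_spout 0.86 [195.2 178.9] [ 0.523 -0.204  0.06 ]
scene tall_stand_eye 0.75 [333.  277.1] [0.561 0.272 0.12 ]
top long_spout 0.97 [316.9 219.2] [ 0.416 -0.161  0.1  ]
top long_spout 0.83 [361.6 170.5] [ 0.545 -0.279  0.1  ]
top short_spout 0.41 [360.2 170.3] [ 0.551 -0.286  0.06 ]
top tall_stand_eye 0.97 [152.7 161.5] [0.565 0.271 0.12 ]
top low_stand_eye 0.94 [231.1 204.8] [0.454 0.066 0.07 ]
0.5
```

View pics/scene0.png

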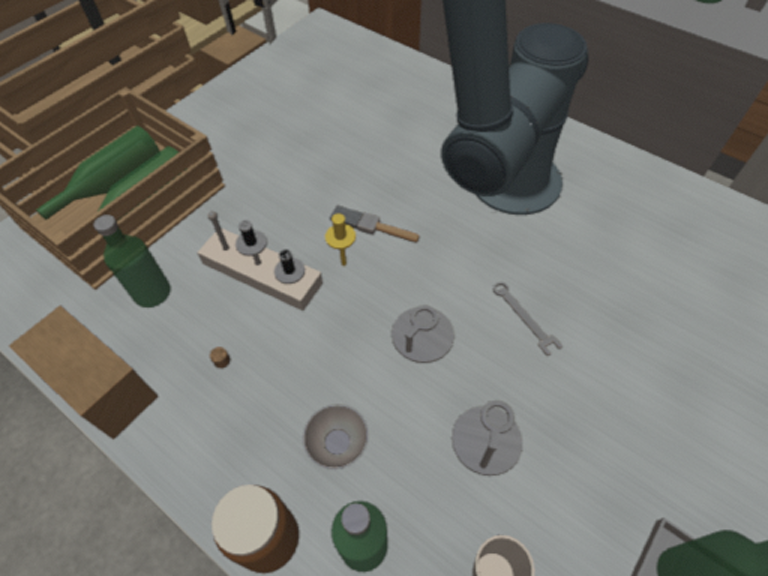

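View pics/top0.png

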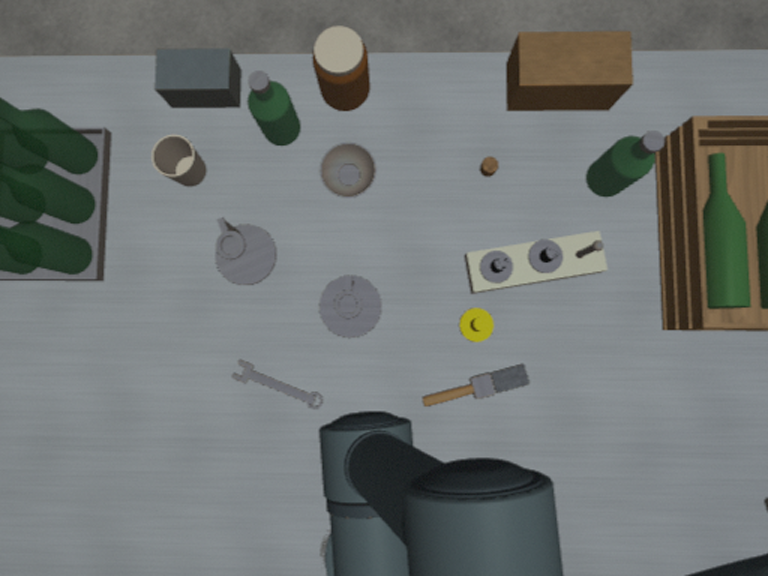

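The scene view shows the block's row, in native pixels. The rod with the ball end is at (143,145), a spout in the middle at (167,163) with tube visible above the block, and a spout at (195,179) whose disc sits lower. The yellow look-alike is at (225,155), outside the block. The candidates for the long spout are the middle one, the end one (195,179) and the yellow one. I choose the middle one and check it in a crop. The tall ring (333,277) and the low ring (283,213) also show.

```bash
python3 - <<'E'
from h import *
im=snap("scene"); save(im[120:220,120:250],"crop1.png",5)
L=tri([("scene",(166.8,163)),("top",(361.6,170.5))]); print("long",L.round(4))
print("tall",tri([("scene",(333,277.1)),("top",(152.7,161.5))]).round(4))
for z in(.04,):
  a=atz("top",(467/1.5,255/1.5),z);b=atz("top",(600/1.5,233/1.5),z); print("row",a,b,np.degrees(np.arctan2(b[1]-a[1],b[0]-a[0])))
for n in("scene","top"):
  for d in robot.cut_out(n,"long_spout"):
    print(n,d["conf"],d["rect"])
    m=d["region"]; r=np.array(d["rect"]).astype(int)
s=robot.get_state();print(s["time"],s["ee_pos"],s["tcp_rot"])
E
```

```text
long [ 0.5465 -0.2817  0.098 ]
tall [0.5631 0.2711 0.1244]
row [ 0.5545646  -0.15504137  0.04      ] [ 0.59628758 -0.40142202  0.04      ] -80.38851245897527
scene 0.94 [215.7, 141.6, 234.5, 174.7]
scene 0.88 [154.8, 146.8, 178.3, 177.5]
top 0.91 [305.4, 206.9, 327.2, 227.4]
top 0.69 [351.1, 159.3, 375.0, 179.2]
0.65 [ 0.16823638 -0.62788882  0.23048919] [[ 9.65921092e-01  2.58836715e-01  3.65236635e-06]
 [ 2.58836714e-01 -9.65921089e-01 -7.76891446e-05]
 [-1.65809053e-05  7.59869499e-05 -9.99999997e-01]]
```

View pics/crop1.png

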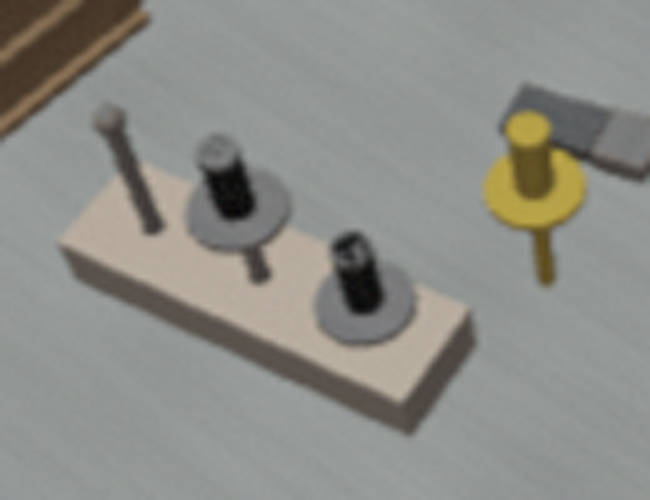

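The crop confirms it. The middle spout (crop 235,205) has a silver disc, black grip and visible tube, and its triangulated disc height is 98 mm against 100 mm expected. The end spout's disc lies low on the block. Next I move above it and turn the jaws across the row.

```bash
python3 -m creep '[[[1,2,2],[0,0,0.1],9.4],[[4,6,4],[0,0,0.22],9.4],[[7,9,5],[0,0,0.34],9.4],[[9.5,12,6],[0,0,0.46],9.4],[[12,15,6],[0,0,0.58],9.4],[[14.5,18,6],[0,0,0.7],9.4],[[17,21,6],[0,0,0.82],9.4],[[19,24,6],[0,0,0.92],9.4]]' && python3 -m creep '[[[2.5,1.5,0],[0,0,0.1],9.4],[[5,3,0],[0,0,0.2],9.4],[[7.5,4.5,0],[0,0,0.3],9.4],[[10,6,0],[0,0,0.4],9.4],[[12.5,7.5,0],[0,0,0.5],9.4],[[15.5,9,-2],[0,0,0.57],9.4],[[18.8,10.6,-4],[0,0,0.57],9.4],[[18.8,10.6,-4],[0,0,0.57],9.4]]'
python3 - <<'E'
from h import *
s=robot.get_state();print(s["time"],s["ee_pos"],s["tcp_rot"],s["qpos"])
c=cal("wrist"); im=snap("wrist"); save(im,"w1.png",1.5)
print("cam",(-c[1].T@c[2]).round(3))
for d in robot.landmark_of("wrist","long_spout"): print(d["conf"],d["xy"],atz("wrist",d["xy"],.1,c))
for d in robot.spot_in("wrist","long_spout"): print(d)
for z in(.1,.131,.156): print(z,proj("wrist",(.5465,-.2817,z),c))
E
```

```text
time: 1.32
ee_pos: [0.3594, -0.3863, 0.2909]
tcp_rot: [[0.374, 0.927, 0.001], [0.927, -0.374, -0.001], [-0.0, 0.001, -1.0]]
ft_force: [1.1, -0.1, 0.1]
gripper_width: 0.998
time: 1.98
ee_pos: [0.5483, -0.2778, 0.2453]
tcp_rot: [[-0.185, 0.983, -0.005], [0.983, 0.185, 0.006], [0.006, -0.003, -1.0]]
ft_force: [-0.6, 0.2, -0.5]
gripper_width: 1.001
1.9833 [ 0.54826215 -0.27777286  0.24532795] [[-0.18453721  0.98281508 -0.00453115]
 [ 0.9828057   0.18456081  0.00550119]
 [ 0.00624293 -0.00343807 -0.9999746 ]] [-0.65387253  0.15537867  1.63385101  0.00164704  1.35930603 -0.83983922]
cam [ 0.535 -0.204  0.4  ]
0.82 [136.6, 27.4] [ 0.42852784 -0.16643022  0.1       ]
0.59 [254.5, 189.4] [ 0.54945945 -0.28474494  0.1       ]
{'rect': [90.2, 1.6, 174.0, 64.7], 'conf': 0.64}
0.1 [251.96341335 185.72120801]
0.131 [251.5920134  195.07343414]
0.156 [251.22913042 204.21119433]
```

View pics/w1.png

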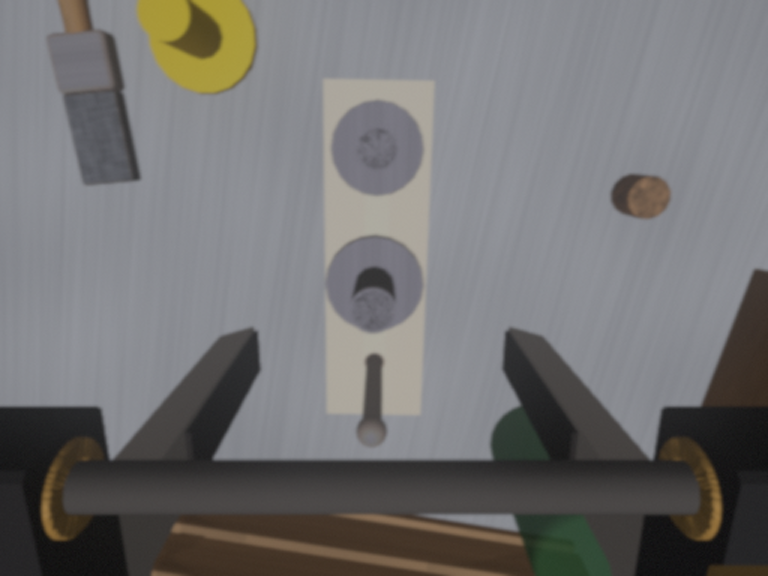

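The wrist view shows the long spout's disc at (250,189) and its grip top at (249,207). They are centred between the fingers and 1–3 mm from my estimate, so the grip is near (0.545,-0.284). Now I go down and close.

```bash
python3 -m creep '[[[-0.1,-0.2,-3],[0,0,0],9.4],[[-0.1,-0.2,-6],[0,0,0],9.4],[[-0.1,-0.2,-8.5],[0,0,0],9.4],[[-0.1,-0.2,-10.2],[0,0,0],9.4],[[-0.1,-0.2,-11.0],[0,0,0],9.4],[[-0.1,-0.2,-11.0],[0,0,0],9.4],[[-0.1,-0.2,-11.0],[0,0,0],9.4],[[-0.1,-0.2,-11.0],[0,0,0],5]]' && python3 -m creep '[[[0,0,0],[0,0,0],1.5],[[0,0,0],[0,0,0],1.5],[[0,0,0],[0,0,0],1.5],[[0,0,0],[0,0,0],1.5],[[0,0,0],[0,0,0],1.5],[[0,0,0],[0,0,0],1.5],[[0,0,0],[0,0,0],1.5],[[0,0,0],[0,0,0],1.5]]'
```

```text
time: 2.8
ee_pos: [0.546, -0.285, 0.1428]
tcp_rot: [[-0.179, 0.984, 0.003], [0.984, 0.179, -0.002], [-0.003, 0.002, -1.0]]
ft_force: [-0.4, -0.2, -0.2]
gripper_width: 0.962
time: 3.47
ee_pos: [0.5452, -0.2838, 0.1404]
tcp_rot: [[-0.18, 0.984, -0.0], [0.984, 0.18, 0.0], [0.0, -0.0, -1.0]]
ft_force: [-0.1, 0.4, -0.3]
gripper_width: 0.399
```

```bash
python3 -m creep '[[[0,0,0],[0,0,0],0],[[0,0,0],[0,0,0],0],[[0,0,0],[0,0,0],0],[[0,0,0],[0,0,0],0],[[0,0,0],[0,0,0],0],[[0,0,0],[0,0,0],0],[[0,0,0],[0,0,0],0],[[0,0,0],[0,0,0],0]]'
```

```text
time: 4.13
ee_pos: [0.5452, -0.2838, 0.1404]
tcp_rot: [[-0.18, 0.984, -0.0], [0.984, 0.18, 0.0], [0.0, -0.0, -1.0]]
ft_force: [-0.2, 0.1, -0.2]
gripper_width: 0.25
```

The opening is 23.5 mm, so it holds the 24 mm grip. I lift gently first.

```bash
python3 -m creep '[[[0,0,0],[0,0,0],0],[[0,0,0.5],[0,0,0],0],[[0,0,1.5],[0,0,0],0],[[0,0,3],[0,0,0],0],[[0,0,5.5],[0,0,0],0],[[0,0,8.5],[0,0,0],0],[[0,0,11.5],[0,0,0],0],[[0,0,14.5],[0,0,0],0]]' && python3 -m creep '[[[0,0,0.5],[0,0,0],0],[[0,2,0.5],[0,0,0],0],[[0,5,0.5],[0,0,0],0],[[0,8,0.5],[0,0,0],0],[[0.2,11.5,0.5],[0,0,0],0],[[0.3,15,0.5],[0,0,0],0],[[0.5,18.5,0.5],[0,0,0],0],[[0.6,22,0.5],[0,0,0],0]]'
python3 - <<'E'
from h import *
s=robot.get_state();print(s["time"],s["ee_pos"],s["gripper_width"])
for n in("scene","top"):
    im=snap(n); save(im,n+"2.png",1)
    for t,z in(("long_spout",.1),("short_spout",.06)):
        for d in robot.landmark_of(n,t)[:3]: print(n,t,round(d["conf"],2),np.round(d["xy"],1),np.round(atz(n,d["xy"],z),3))
a=cv2.imread("pics/scene2.png");b=cv2.imread("pics/top2.png");cv2.imwrite("pics/both2.png",np.hstack([cv2.resize(a[90:330,120:380],None,fx=1.5,fy=1.5,interpolation=2),cv2.resize(b[80:320,130:400],None,fx=1.5,fy=1.5,interpolation=2)]))
E
```

```text
time: 4.8
ee_pos: [0.5449, -0.2837, 0.2876]
tcp_rot: [[-0.18, 0.984, -0.0], [0.984, 0.18, -0.0], [-0.0, -0.0, -1.0]]
ft_force: [0.6, -0.0, -1.8]
gripper_width: 0.251
time: 5.47
ee_pos: [0.5505, -0.0621, 0.2893]
tcp_rot: [[-0.18, 0.984, -0.002], [0.984, 0.18, 0.001], [0.001, -0.001, -1.0]]
ft_force: [0.8, 0.7, -1.2]
gripper_width: 0.251
5.4667 [ 0.55048051 -0.06212432  0.28927816] 0.2512351376622395
scene long_spout 0.55 [220.2 169.9] [ 0.475 -0.144  0.1  ]
scene long_spout 0.49 [227.5 156.3] [ 0.425 -0.16   0.1  ]
scene short_spout 0.62 [196.9 182.9] [ 0.531 -0.19   0.06 ]
top long_spout 0.84 [317.1 216.6] [ 0.423 -0.161  0.1  ]
top short_spout 0.66 [331.6 180.9] [ 0.522 -0.207  0.06 ]
```

View pics/both2.png

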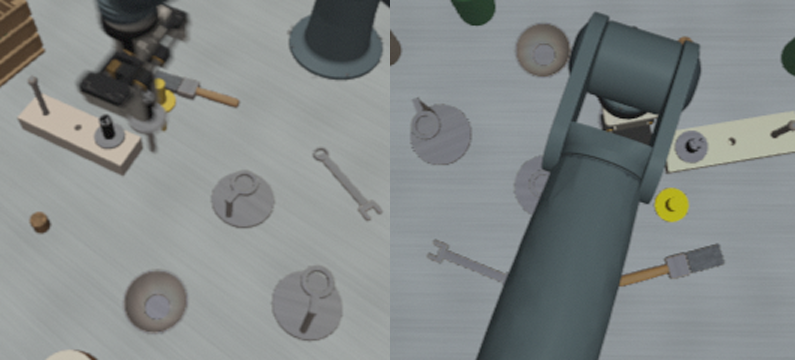

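The long spout is held by the gripper in the left view, at about (145,125). Its socket is empty and the short spout and the rod still stand. I carry on above the tall ring.

```bash
python3 -m creep '[[[0.2,3.5,0],[0,0,0],0],[[0.3,7,0],[0,0,0],0],[[0.4,10.5,0],[0,0,0],0],[[0.6,14,0],[0,0,0],0],[[0.7,17.5,0],[0,0,0],0],[[0.9,21,0],[0,0,0],0],[[1,24.5,0],[0,0,0],0],[[1.1,27.5,0],[0,0,0],0]]' && python3 -m creep '[[[0,2.5,0],[0,0,0],0],[[0.1,4.5,0],[0,0,0],0],[[0.1,5.6,0],[0,0,0],0],[[0.1,6,0],[0,0,0],0],[[0.1,6,0],[0,0,0],0],[[0.1,6,0],[0,0,0],0],[[0.1,6,0],[0,0,0],0]]'
python3 - <<'E'
from h import *
ims=[]
for n in("scene","wrist"):
    c=cal(n); im=snap(n); 
    for t in("tall_stand_eye","long_spout"):
        for d in robot.landmark_of(n,t)[:2]: print(n,t,round(d["conf"],2),np.round(d["xy"],1),np.round(atz(n,d["xy"],.12,c),3))
    p=robot.get_state()["ee_pos"]; print(p)
    print("expected origin",proj(n,(p[0],p[1],p[2]-.0395),c),"tip",proj(n,(p[0],p[1],p[2]-.1295),c),"ring",proj(n,(.5631,.2711,.12),c))
    if n=="scene":
        u,v=proj(n,(p[0],p[1],p[2]-.1),c).astype(int); im=im[max(v-75,0):v+75,u-75:u+75]; im=cv2.resize(im,(576,576),interpolation=2)[:,:400] if 0 else cv2.resize(im,(400,400),interpolation=2); print("crop0",u-75,v-75,"x2.667")
    else: im=cv2.resize(im,None,fx=.78,fy=.78)[:400]; im=np.vstack([im,np.zeros((400-len(im),im.shape[1],3),np.uint8)])
    ims.append(im)
save(np.hstack(ims),"hover.png")
E
```

```text
time: 6.43
ee_pos: [0.5627, 0.2118, 0.2901]
tcp_rot: [[-0.178, 0.984, -0.0], [0.984, 0.178, 0.0], [0.0, -0.0, -1.0]]
ft_force: [0.6, 0.2, -1.8]
gripper_width: 0.252
time: 7.02
ee_pos: [0.5636, 0.2698, 0.2904]
tcp_rot: [[-0.178, 0.984, -0.0], [0.984, 0.178, -0.0], [-0.0, -0.0, -1.0]]
ft_force: [0.5, 0.2, -1.5]
gripper_width: 0.249
scene tall_stand_eye 0.86 [332.2 274.6] [0.557 0.267 0.12 ]
scene long_spout 0.81 [225.1 158.2] [ 0.445 -0.149  0.12 ]
scene long_spout 0.59 [340.9 253.8] [0.5   0.257 0.12 ]
[0.56344413 0.27023262 0.29054815]
expected origin [342.38723558 254.49523246] tip [334.70329884 271.05992326] ring [332.0700085  277.71914103]
crop0 262 190 x2.667
wrist tall_stand_eye 0.64 [252.5 175.1] [0.562 0.27  0.12 ]
wrist long_spout 0.69 [256.8 223.7] [0.575 0.22  0.12 ]
[0.56333162 0.27077065 0.29058521]
expected origin [253.93475588 222.2403337 ] tip [254.01535094 184.88452629] ring [253.86777905 173.95103741]
```

View pics/hover.png

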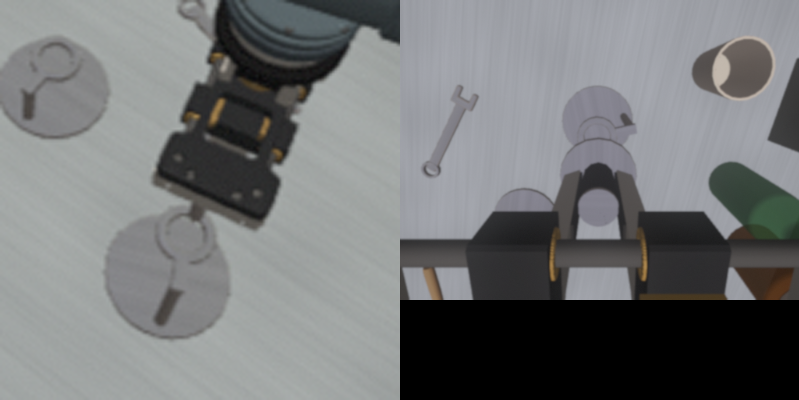

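Left half: the tube tip is at full-picture (335.5,271.7) against (334.7,271.1) expected, so the spout hangs straight. The ring centre at about (331.5,278.5) matches its projection. The wrist view puts the ring at (0.562,0.270). Lateral error is under 2 mm against 11 mm of clearance, so I lower until just above the ring.

```bash
python3 -m creep '[[[0,0,-1],[0,0,0],0],[[0,0,-3],[0,0,0],0],[[0,0,-5],[0,0,0],0],[[0,0,-7],[0,0,0],0],[[0,0,-9],[0,0,0],0],[[0,0,-11],[0,0,0],0],[[0,0,-12],[0,0,0],0],[[0,0,-12.4],[0,0,0],0]]' && python3 -m creep '[[[0,0,0],[0,0,0],0],[[0,0,0],[0,0,0],0],[[0,0,-0.1],[0,0,0],0],[[0,0,-0.2],[0,0,0],0],[[0,0,-0.3],[0,0,0],0],[[0,0,-0.4],[0,0,0],0],[[0,0,-0.4],[0,0,0],0]]'
python3 - <<'E'
from h import *
c=cal("scene");im=snap("scene"); s=robot.get_state(); print(s["ft_force"],s["wrist_torque"])
u,v=proj("scene",(.563,.271,.11)).astype(int); print(u,v); save(im[v-60:v+60,u-75:u+75],"low.png",4)
E
```

```text
time: 7.98
ee_pos: [0.5618, 0.2707, 0.1635]
tcp_rot: [[-0.18, 0.984, -0.004], [0.984, 0.18, -0.001], [-0.0, -0.004, -1.0]]
ft_force: [-0.0, -0.3, -1.7]
gripper_width: 0.248
time: 8.57
ee_pos: [0.5632, 0.2711, 0.1625]
tcp_rot: [[-0.18, 0.984, 0.0], [0.984, 0.18, 0.0], [-0.0, 0.0, -1.0]]
ft_force: [-0.3, 0.2, -2.2]
gripper_width: 0.249
[ 0.43745899 -0.17185671 -2.06119329] [-0.0603974  -0.14221753  0.04582972]
331 279
```

View pics/low.png

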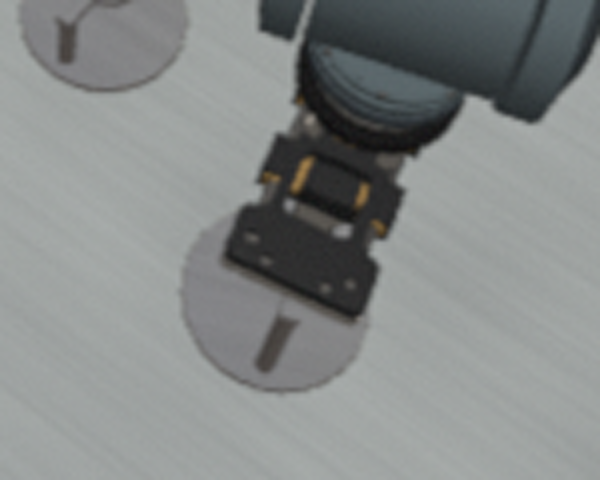

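The gripper hides the ring in this view. The force is unchanged at −2 N, so it is not yet touching and went in freely. I continue in small steps until contact shows.

```bash
python3 -m creep '[[[0,0,-0.05],[0,0,0],0],[[0,0,-0.1],[0,0,0],0],[[0,0,-0.1],[0,0,0],0],[[0,0,-0.1],[0,0,0],0]]'; python3 -m creep '[[[0,0,-0.05],[0,0,0],0],[[0,0,-0.1],[0,0,0],0],[[0,0,-0.1],[0,0,0],0],[[0,0,-0.1],[0,0,0],0]]'
```

```text
time: 8.95
ee_pos: [0.5632, 0.2711, 0.1614]
tcp_rot: [[-0.18, 0.984, -0.0], [0.984, 0.18, -0.0], [-0.0, -0.0, -1.0]]
ft_force: [-0.1, -0.4, -2.0]
gripper_width: 0.251
time: 9.28
ee_pos: [0.5633, 0.2711, 0.1605]
tcp_rot: [[-0.18, 0.984, 0.0], [0.984, 0.18, 0.0], [0.0, 0.0, -1.0]]
ft_force: [0.2, -0.0, -1.9]
gripper_width: 0.252
```

```bash
for i in 1 2; do python3 -m creep '[[[0,0,-0.03],[0,0,0],0],[[0,0,-0.05],[0,0,0],0],[[0,0,-0.05],[0,0,0],0],[[0,0,-0.05],[0,0,0],0]]' | grep -E "ee_pos|force"; done
```

```text
ee_pos: [0.5633, 0.2712, 0.1604]
ft_force: [-2.1, -1.5, 2.0]
ee_pos: [0.5633, 0.2712, 0.1604]
ft_force: [-3.7, -1.9, 6.8]
```

Contact came at TCP z = 0.1604, as predicted for the disc resting on the ring. I ease the pressure off and open.

```bash
python3 -m creep '[[[0,0,0.05],[0,0,0],0],[[0,0,0.07],[0,0,0],0],[[0,0,0.07],[0,0,0],0],[[0,0,0.07],[0,0,0],2.8],[[0,0,0.07],[0,0,0],3.2],[[0,0,0.07],[0,0,0],4],[[0,0,0.07],[0,0,0],7],[[0,0,0.07],[0,0,0],7]]'; python3 -m creep '[[[0,0,0],[0,0,0],7],[[0,0,0],[0,0,0],7],[[0,0,0],[0,0,0],7],[[0,0,0],[0,0,0],7],[[0,0,0],[0,0,0],7]]'
```

```text
time: 10.62
ee_pos: [0.5633, 0.2711, 0.1599]
tcp_rot: [[-0.18, 0.984, -0.0], [0.984, 0.18, 0.0], [0.0, -0.0, -1.0]]
ft_force: [-1.1, 0.2, -0.1]
gripper_width: 0.515
time: 11.03
ee_pos: [0.5632, 0.2711, 0.1601]
tcp_rot: [[-0.18, 0.984, -0.0], [0.984, 0.18, 0.0], [0.0, -0.0, -1.0]]
ft_force: [0.1, 0.6, 0.8]
gripper_width: 0.743
```

Released, with the force near zero. I go straight up, then aside toward the robot.

```bash
python3 -m creep '[[[0,0,1],[0,0,0],7],[[0,0,3],[0,0,0],7],[[0,0,6],[0,0,0],7],[[0,0,9],[0,0,0],7],[[0,0,12],[0,0,0],7],[[-2,-2,14],[0,0,0],7],[[-5,-5,14],[0,0,0],7],[[-8,-8,14],[0,0,0],7]]'; python3 -m creep '[[[-2,-3,0],[0,0,0],7],[[-4,-6,0],[0,0,0],7],[[-6,-9,0],[0,0,0],7],[[-6,-9,0],[0,0,0],7],[[-6,-9,0],[0,0,0],7]]'
python3 - <<'E'
from h import *
ims=[]
for n in("scene","top"):
    im=snap(n)
    for t in("long_spout","short_spout"):
        for d in robot.landmark_of(n,t)[:3]: print(n,t,round(d["conf"],2),np.round(d["xy"],1),np.round(atz(n,d["xy"],.12 if t[0]=="l" else .06),3))
    u,v=proj(n,(.563,.271,.1)).astype(int); u0=max(u-60,0);v0=max(v-60,0); print(n,u,v,"crop0",u0,v0); ims.append(cv2.resize(im[v0:v0+120,u0:u0+120],(400,400),interpolation=2))
    print(proj(n,(.563,.271,.12)),proj(n,(.563,.271,.176)),proj(n,(.563,.271,.03)))
save(np.hstack(ims),"final.png"); s=robot.get_state();print(s["time"],s["ft_force"])
E
```

```text
time: 11.7
ee_pos: [0.4843, 0.1918, 0.3029]
tcp_rot: [[-0.181, 0.983, 0.004], [0.983, 0.181, 0.001], [-0.0, 0.004, -1.0]]
ft_force: [-0.6, -0.8, 0.5]
gripper_width: 0.743
time: 12.12
ee_pos: [0.4241, 0.1014, 0.3013]
tcp_rot: [[-0.177, 0.984, 0.003], [0.984, 0.177, 0.0], [-0.0, 0.003, -1.0]]
ft_force: [0.6, -0.1, 0.5]
gripper_width: 0.746
scene long_spout 0.94 [223.7 159.3] [ 0.451 -0.15   0.12 ]
scene long_spout 0.69 [329.5 277.7] [0.567 0.266 0.12 ]
scene short_spout 0.57 [194.8 182.1] [ 0.532 -0.197  0.06 ]
scene 330 280 crop0 270 220
[332.05500616 277.65979504] [336.29213153 268.57914119] [326.16804745 290.27623419]
top long_spout 0.92 [317.6 219.2] [ 0.415 -0.159  0.12 ]
top long_spout 0.72 [151.3 159.1] [0.571 0.275 0.12 ]
top short_spout 0.9 [331.  179.1] [ 0.527 -0.206  0.06 ]
top 154 163 crop0 94 103
[152.69430894 162.06805426] [146.75960645 158.32125067] [161.02795125 167.32939987]
12.4167 [-0.47066304 -0.71175664 -0.24748987]
```

View pics/final.png

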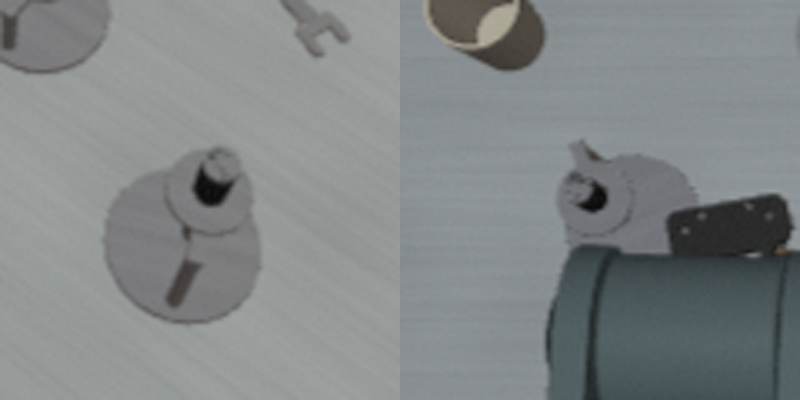

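The long spout sits upright on the tall ring. Its grip top is at full-picture (336,268) against (336.3,268.6) expected for a seated, upright spout, and the gripper is clear.

```bash
python3 -c "
from workcell import robot
print(robot.close_job())"
```

```text
the job is handed in; nothing more can be done
None
```

The long spout now hangs upright in the ring of the tall drip stand, released with its disc resting on the ring. The job was handed in at about 12.4 s of the 45 s allowed.

- **What I did:** I gripped the long spout by its rubber grip, drew it from the middle socket and carried it over the tall ring. I then lowered it through until contact showed. Contact came at TCP z = 0.1604, as predicted for the disc on the ring. I eased off the pressure, opened the fingers and backed away.
- **Last checks:**
  - The grip top in the scene camera was within 1 pixel of where an upright, seated spout should be.
  - The wrist force was near zero after release, and the gripper was clear.
  - The short spout was still found in its block, in both views.
- **Disagreements:** The networks kept ranking the yellow look-alike above the real spout; I left it alone. Their final fixes on the seated disc were 6–9 mm off the ring centre, in different directions from the two cameras. I put that down to network noise, because the picture shows the disc covering the ring.

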